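# Clamp a fresh cartridge barrel into the dispenser holder

## Task

Load the amber barrel into the dispenser's cartridge holder: lift the sprung clamp bar by its knob and turn it aside, lay the barrel in the two saddles with its nozzle towards the blue nose stop and slide it gently forward until the brass cup is pushed fully home, then turn the bar back and ease it down into its notch so that it holds the barrel. Do not let the bar snap down, press hard on the barrel or force it against the stop, and leave everything else as it is.

Things in the scene. Friction and masses are not known exactly. Their poses are not given: they have to be found in the camera images.
- holder: Fixed aluminium base plate, 230 x 155 mm, 12 mm thick, on the table, with two white V saddles 10 mm wide, centred at x = -36 and +36 mm, 40 mm across, tops at z = 46 mm. Origin: on the table under the middle between the saddles. x: along the trough to the nose stop; y: to the clamp post; z up. A barrel lying in it has its axis at y = 0, z = 50 mm and may lie from x = -21 mm (clear of the cup).
- saddles: The two white V saddles on the base plate; same origin and axes as the holder. They hold the barrel at the side and from below only and let it slide along x with a little friction.
- trough (a point): Point on the trough's axis above the holder's origin, z = 50 mm. Ahead (+x) stands the blue nose stop block, 36 mm wide, top at z = 69 mm, with the brass cup, a 20 mm disc, on the axis. The stop is set differently each time and its place is not measured: with the cup fully home the barrel's origin lies within 12 mm either way of this point, to be found by feel; the nozzle meets the cup 5 mm earlier.
- clamp: Fixed steel clamp post, 16 mm thick, top at z = 86 mm, at x = 0, y = 75 mm of the holder. Origin: on the table on the post's axis; axes as the holder's. Beside it a blue guide block with a notch (top at z = 69 mm, from x = -22 to +34 mm, y = -32 to +16 mm).
- lift (a joint): Height of the clamp bar, m: 0 lowest, 0.035 highest. A spring pushes it down: 6 N at 0, 1 N more per 10 mm, plus 1.5 N weight; let go, it snaps down. Below 0.015 the bar is in its notch and cannot turn; above it turns (0.022 is comfortable). Let down out of the notch it rests on the guide block at 0.015 and stays, 5 mm clear of a barrel. Down on a barrel it reads 0.010.
- bar (a joint): Turn of the clamp bar about the post, rad: 0 with the bar across the trough, over its notch (play 0.06 either way); grows counter-clockwise seen from above, towards the nose stop; at 1.57 the bar lies beside the trough, parallel to it, out of the way; 1.9 at most. On the guide block it drags with 1 to 3 N at the knob.
- knob (a point): Grip point of the black upright round knob on the yellow clamp bar: 20 mm thick, 34 mm tall, its top 12 mm above this point, its foot (the bar's upper face) 22 mm below. The bar is 16 mm wide, 12 mm thick. The knob's axis is 75 mm from the post's axis, right above the trough when the bar is at 0; the point is then 88 mm above the table with the lift at 0. Grip from above at any yaw.
- amber_barrel: The barrel to load: orange-amber cylinder 28 mm thick, 130 mm long, white band and white nozzle, 0.12 to 0.2 kg. Origin: on its axis, mid cylinder; x: along the axis to the nozzle, whose tip (11 mm thick) is at 90 mm; a 38 mm round flange at -65 to -70 mm. It lies in one of the tray's two lanes, axis 50 mm above the table, fingers fit between the saddles.
- amber_barrel_tip (a point): Centre of the end face of the amber barrel's nozzle.
- cup (a joint): How far the brass cup of the nose stop is pushed in, m: 0 free, 0.005 fully home. A soft spring (0.2 to 0.4 N) that the barrel's own friction holds; after 0.005 it is firm. The barrel should be pushed against it with a few N only, well under 10.
- tray: Fixed blue tray, base 250 x 160 mm, 12 mm thick, with two lanes of grey V saddles at y = -40 and +40 mm. Origin: on the table under the middle between the four saddles; x along the lanes, the way the nozzles point.
- green_barrel: Bystander: green barrel with black nozzle, same shape as the amber one, in the tray's other lane; stays.
- lock_ring: Bystander: brass ring 28 mm wide, 12 mm tall, lying on the tray's end.
- primer_bottle: Bystander: white bottle, 48 mm wide, 110 mm tall; origin under it.
- grease_jar: Bystander: amber jar with black cap, 60 mm wide, 55 mm tall; origin under it.
- nozzle_cup: Bystander: steel cup, 64 mm wide, 60 mm tall; origin under it.
- driver: Bystander: screwdriver with red handle, lying.
- spanner: Bystander: steel spanner, lying.
Things that resemble listed ones, but are neither listed nor needed, are in the scene too. Several things have the shape of the amber_barrel; the one meant has the colours described above.

How it is judged (in metres and radians):
On the way, in this order (a step that is already met when the one before it is completed fails the run):
1. the bar has been lifted out of its notch and turned well aside (more than 0.9 rad) (value of joint bar above 0.9 rad), for 0.2 s.
2. with the bar still aside, the amber barrel lies in the holder's saddles, nozzle to the stop, the cup pushed home (at least 3.5 of its 5 mm) (y of amber_barrel in the frame of holder between -0.004 and 0.004 m and z of amber_barrel in the frame of holder between 0.046 and 0.054 m and angle between the x axis of amber_barrel and the x axis of holder, either way round below 0.06 rad and x of amber_barrel_tip in the frame of holder above 0.065 m and value of joint cup above 0.0035 m and value of joint bar above 0.5 rad), for 0.2 s.
At the end, for the whole second after the job is handed in: Amber barrel in the holder's saddles (axis within 4 mm and 0.06 rad of the trough's), nozzle to the stop, cup still in at least 3.5 of its 5 mm; bar across it (within 0.1 rad), down in its notch on the barrel (lift 6 to 13.5 mm); all at rest (y of amber_barrel in the frame of holder between -0.004 and 0.004 m and z of amber_barrel in the frame of holder between 0.046 and 0.054 m and angle between the x axis of amber_barrel and the x axis of holder, either way round below 0.06 rad and x of amber_barrel_tip in the frame of holder above 0.065 m and value of joint cup above 0.0035 m and value of joint bar between -0.1 and 0.1 rad and value of joint lift between 0.006 and 0.0135 m and linear speed of amber_barrel below 0.02 m/s and velocity of joint lift below 0.02 m/s); the robot touches nothing.
It fails at once if the clamp bar is pressed onto the amber barrel with more than 25 N (contact force between amber_barrel and clamp above 25 N).
It fails at once if the clamp bar snaps down over the trough (faster than 0.5 m/s) (value of joint bar below 0.4 rad and velocity of joint lift below -0.5 m/s).
It fails at once if the amber barrel is forced against the nose stop with more than 10 N (contact force between amber_barrel and holder above 10 N).
It fails at once if the amber barrel is dropped or forced into the saddles with more than 40 N in all (contact force between amber_barrel and saddles above 40 N).
It fails at once if a bystander is moved more than 15 mm (distance of any of green_barrel, lock_ring, primer_bottle, grease_jar, nozzle_cup, driver, spanner from where it was at the start of the episode above 0.015 m).
It also fails if it takes over 72 s, if anything falls off the work surface, if the arm or the gripper's body presses on something with over 40 N, if the wrist force passes 120 N, or if a joint passes its speed limit or range.

## Robot

A 6-joint arm with a two-finger parallel gripper is mounted at the origin on the work surface. World frame = base frame: x ahead of the robot, y to its left, z up, the work surface at z = 0. Lengths are in m, angles in degrees, forces in N, time in s.
With the tool pointing down it reaches from about 0.25 to 0.725 m from the base axis. Payload 9.7 kg.
Tool frame: the origin (TCP) lies where the fingers leave the gripper's body, on its centre line; the fingertips stand 73 mm ahead of it and the grasp point (between the pads) lies 54 mm ahead of it; z points along the fingers, y is the line along which they close (so a half turn about z gives the same grasp; the last joint's range is limited). The gripper opens to 85 mm and grips with 20 to 120 N. Pads are 22 mm wide; open, the fingers measure 114 mm over their backs; the gripper's body (76 mm by 85 mm) begins 54 mm behind the grasp point. The pads swing forward as they close: fully open they stand 13 mm farther back than shut.
Start: joints at [-70.302, 4.979, 10.078, 95.1, 0, 90], TCP at [0.185, -0.518, 0.304] pointing down, gripper open.
Joint ranges: [-179.16, 179.16], [-48.56, 103.87], [-65.8, 70.77], [-126.05, 130.52], [-82.76, 87.17], [-180, 180]. Speed limits (degrees/s): [127.2, 127.2, 147.25, 180, 180, 180].

## Interface

Orientations are given as [roll, pitch, yaw] about the fixed x, y, z axes, in that order (R = Rz(yaw) Ry(pitch) Rx(roll)).
In Python, from workcell import sensors, imaging, bot gives the robot as it stands.
- The arm moves only by the tool apply_moves, never from a script. Its argument "rows" is a list of rows, each a list of 3 entries, a list of its own where there are three numbers: the shift along the tool's x, y, z in units of 10 cm (1.0 is 10 cm), then the turn, a rotation vector about the tool's x, y, z in units of 30 degrees (1.0 is 30 degrees), then the opening, from 0 (shut) to 1 (fully open). A call has 1 to 20 rows; each row is the pose to reach, as a shift and turn from the pose commanded when the call began, along the tool's axes at that moment; what a row does not reach only later rows make up. A row lasts 1/10 s, in which the tool goes at most 50 mm and 8.59 degrees, less where a joint would pass 70% of its speed; a pose out of reach is approached as far as the arm can. A call with a number of a shift or a turn outside -1 to 1 is refused whole. A call with a gripper value outside its range is refused whole. The fingers move at their own pace and stop on an object; "force" is the grip in N (left out, the last holds). Time passes only in rows, so rows that repeat a pose let the fingers close. It gives the time, the measured TCP pose, the force, the opening and the grip force at its end, in the units of the state.
- sensors.get_obs(): the state, without advancing time (a new reading comes with each control period).
- imaging.camera(name): name is "scene" or "top"; returns (picture, depth): 400x640x3 uint8, red, green, blue; 400x640 float32, m along the optical axis (not along the pixel's ray), 0 where there is no reading.
- imaging.get_calibration(name): a dict with "intrinsics" (3x3 intrinsics, pixels), "world_from_camera" (4x4, takes a point from camera to world coordinates). Camera axes: x right, y down, z forward; pixel columns grow to the right and rows downward; lengths in m; the calibration is good to about 2 mm. A picture is of the moment at which its call begins. get_calibration takes no time and is no camera call.
- bot.job_done(): hands the job in; it is judged then, once.
The state is a dict: "time": time; "q": joint angles; "qd": joint speeds; "joint_efforts": joint torques, N m; "ee_pos": TCP position; "tcp_rot": TCP orientation; "wrist_force": force on the tool from outside, world axes, zero at the start; "torque": the same for the moment, N m; "opening": finger opening in m; "grasp_force": force on a finger pad.
Only numpy, scipy, OpenCV 4.12 (cv2) and the standard library are available. Lean on these libraries where they do the work, as an engineer would, in place of code of your own. Each camera call takes 0.05 s, during which the arm holds its last target. There are 200 camera calls.

## Working session

There is one attempt and no reset: what is moved stays moved. The work goes in short steps, Python scripts to look and compute and a tool call to move; the robot and the scene stay as the last step left them, time stands still between calls to the robot, and variables do not carry over. Pictures are saved under pics/ and viewed, at most 10 in all, crops included, and the job is handed in when it is done.

Besides the shell and the picture viewer there is one more tool, called after "Request:" as name(argument=value, ...), one argument or row to a line, values as JSON. apply_moves: Moves the arm, as the interface text tells. Its arguments: {"type":"object","properties":{"rows":{"type":"array"},"force":{"type":"number"}},"required":["rows"]}

```bash
ls; mkdir -p pics
python3 - <<'E'
from workcell import sensors, imaging, bot
import cv2,numpy as np
for n in ("top","scene"):
    p,d=imaging.camera(n); np.save(f"{n}_d.npy",d); np.save(f"{n}_p.npy",p)
    cv2.imwrite(f"pics/{n}0.png",p[:,:,::-1])
    c=imaging.get_calibration(n); print(np.round(c["intrinsics"],1),np.round(c["world_from_camera"],4))
print(sensors.get_obs())
E
```

```text
pics
[[407.4   0.  317.5]
 [  0.  407.4 201.6]
 [  0.    0.    1. ]] [[ 0.0087 -0.9918  0.1273  0.4179]
 [-0.9998 -0.0105 -0.0139  0.0359]
 [ 0.0152 -0.1271 -0.9918  1.1027]
 [ 0.      0.      0.      1.    ]]
[[379.2   0.  320.1]
 [  0.  379.2 204.8]
 [  0.    0.    1. ]] [[ 0.2494  0.8198 -0.5155  1.1614]
 [ 0.9683 -0.2182  0.1216 -0.124 ]
 [-0.0128 -0.5295 -0.8482  1.1135]
 [ 0.      0.      0.      1.    ]]
{'time': 0.1, 'q': array([-7.03033296e+01,  5.00739684e+00,  1.00388550e+01,  9.50991462e+01,
        2.87836896e-03,  9.00001876e+01]), 'qd': array([ 0.0570745 ,  0.00720304,  0.19777477,  0.00149572,  0.01203457,
       -0.09347616]), 'joint_efforts': array([-6.18829799e-04, -5.21561015e+01,  4.65654302e+01,  1.59352395e-02,
       -6.52205790e-05, -1.02400563e-05]), 'ee_pos': array([ 0.18534244, -0.5177045 ,  0.30325796]), 'tcp_rot': array([-1.79932312e+02, -2.87814530e-03,  1.96964794e+01]), 'wrist_force': array([-0.09463123,  1.32335044, -0.2209092 ]), 'torque': array([-0.03933307,  0.01663692,  0.00520436]), 'grasp_force': 0.0, 'opening': 0.08528269632583566}
```

View pics/top0.png

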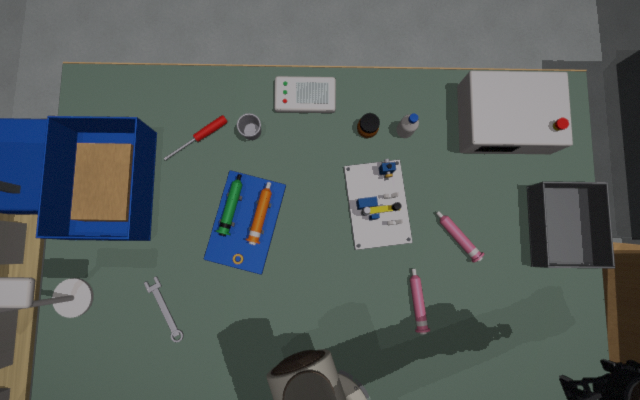

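View pics/scene0.png

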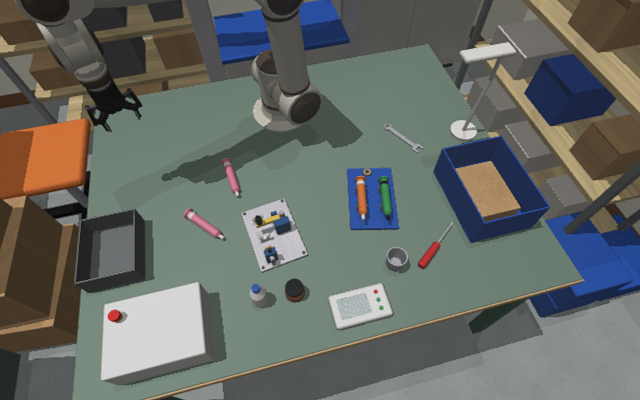

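Top view: the holder is around (378,205) with its stop at (388,170), and the knob is at about (397,206). The amber barrel is at about (260,212), nozzle up. Next I'll enlarge the crops.

Run:
```python
import cv2,numpy as np
p=np.load("top_p.npy")[:,:,::-1]
a=cv2.resize(p[150:260,335:425],None,fx=5.4,fy=5.4,interpolation=cv2.INTER_CUBIC)
cv2.imwrite("pics/holder.png",a)
a=cv2.resize(p[160:280,195:295],None,fx=5,fy=5,interpolation=cv2.INTER_CUBIC)
cv2.imwrite("pics/tray.png",a)
```

```text
(no output)
```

View pics/holder.png

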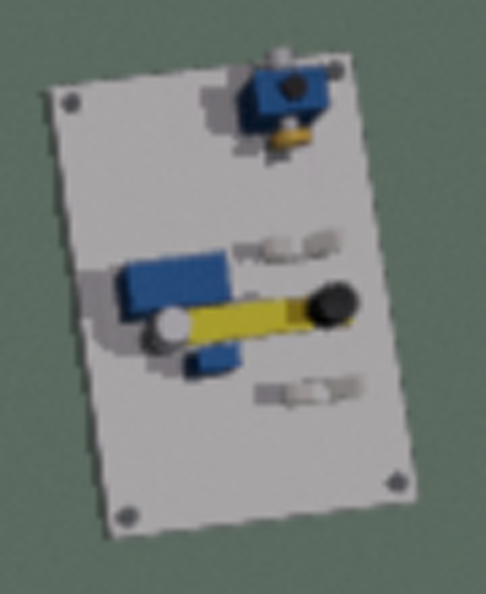

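View pics/tray.png

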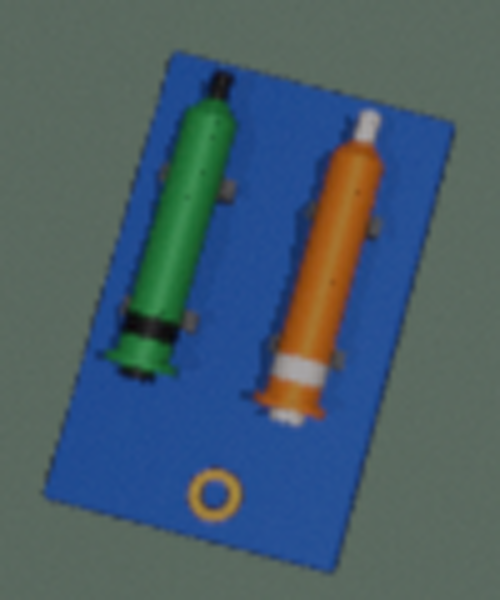

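Holder crop: plate corners are at (50,88), (350,53), (417,500) and (108,538), post top at (172,325), knob top at (333,303). Tray crop: corners are at (172,52), (455,122), (333,573) and (45,495). The amber barrel has its nozzle tip at (369,113) and its flange at about (290,402).

```bash
cat > h.py <<'E'
import numpy as np
from workcell import imaging
def w(n,u,v,z):
    c=imaging.get_calibration(n);K=c["intrinsics"];T=c["world_from_camera"]
    r=T[:3,:3]@np.linalg.solve(K,[u,v,1.]);return T[:3,3]+r*(z-T[2,3])/r[2]
E
python3 - <<'E'
from h import *
H=lambda x,y,z:w("top",335+(x+.5)/5.4-.5,150+(y+.5)/5.4-.5,z)
T=lambda x,y,z:w("top",195+(x+.5)/5-.5,160+(y+.5)/5-.5,z)
np.set_printoptions(precision=4,suppress=True)
P=[H(*a,.012) for a in((50,88),(350,53),(417,500),(108,538))]
print("plate",P,np.mean(P,0),[np.linalg.norm(P[i]-P[i-1]) for i in range(4)])
ax=(P[0]+P[1]-P[2]-P[3]);print("yaw long",np.degrees(np.arctan2(ax[1],ax[0])))
ay=(P[0]+P[3]-P[2]-P[1]);print("yaw short-90",np.degrees(np.arctan2(ay[1],ay[0]))-90)
post=H(172,325,.086);kn=H(333,303,.100);print("post",post,"knob",kn,np.linalg.norm((post-kn)[:2]),np.degrees(np.arctan2(*(post-kn)[1::-1]))-90)
print("cup",H(291,135,.05),"saddle",H(282,250,.046),H(322,243,.046),H(313,392,.046),H(350,388,.046))
P=[T(*a,.012) for a in((172,52),(455,122),(333,573),(45,495))]
print("tray",np.mean(P,0),[np.linalg.norm(P[i]-P[i-1]) for i in range(4)])
ax=(P[0]+P[1]-P[2]-P[3]);a=np.arctan2(ax[1],ax[0]);print("yaw",np.degrees(a))
tip=T(369,113,.0505);fl=T(290,402,.05);cyl=T(355,160,.056),T(292,390,.056)
print("tip",tip,"fl",fl,np.linalg.norm(tip-fl),np.degrees(np.arctan2(*(tip-fl)[1::-1])),"org",tip+(fl-tip)*90/157.5)
m=np.mean(P,0);R=np.array([[np.cos(a),-np.sin(a)],[np.sin(a),np.cos(a)]])
print("in tray", R.T@(tip-m)[:2],R.T@(fl-m)[:2], [R.T@(T(*q,.04)-m)[:2] for q in((310,213),(375,228),(277,347),(338,358))])
# depth check on holder
d=np.load("top_d.npy");print(d[206,397],d[210,367],[d[250-40,252]])
E
```

```text
plate [array([ 0.6569, -0.0506,  0.012 ]), array([ 0.6769, -0.2032,  0.012 ]), array([ 0.451 , -0.2327,  0.012 ]), array([ 0.431 , -0.0794,  0.012 ])] [ 0.554  -0.1415  0.012 ] [np.float64(0.22775622361914755), np.float64(0.15389589562499648), np.float64(0.22776259277284025), np.float64(0.1546191675218919)]
yaw long 7.338181042273186
yaw short-90 7.452422009155882
post [ 0.5289 -0.1017  0.086 ] knob [ 0.5383 -0.1741  0.1   ] 0.07302861074576827 7.41240998362106
cup [ 0.6266 -0.1653  0.05  ] saddle [ 0.5705 -0.1609  0.046 ] [ 0.5741 -0.1805  0.046 ] [ 0.5014 -0.175   0.046 ] [ 0.5035 -0.193   0.046 ]
tray [0.5033 0.2141 0.012 ] [np.float64(0.2459222401626626), np.float64(0.1586619368447006), np.float64(0.24876516908770113), np.float64(0.1578481457964989)]
yaw -13.790707374142146
tip [0.6026 0.1499 0.0505] fl [0.4517 0.1869 0.05  ] 0.15534887603266387 -13.75762348942862 org [0.5164 0.171  0.0502]
in tray [ 0.1118 -0.0386] [-0.0436 -0.0387] [array([ 0.0542, -0.0211]), array([ 0.055 , -0.0561]), array([-0.0178, -0.0231]), array([-0.0155, -0.0553])]
1.0133874 1.0229726 [np.float32(1.0950049)]
```

Holder yaw is about 7.4° with the knob at (0.538,-0.174). Measured sizes match the given ones to 1–2 mm. Now I'll move towards the knob.

Request:
apply_moves(
  rows=[
    [[0.3,-0.14,0],[0,0,0],1],
    [[0.6,-0.28,0],[0,0,0],1],
    [[0.9,-0.41,0],[0,0,0],1],
  ],
  force=30,
)

```text
time: 0.4
ee_pos: [0.2568, -0.448, 0.3035]
tcp_rot: [-180.0, 0.0, 19.6]
wrist_force: [0.3, -0.4, 0.1]
opening: 0.0855
grasp_force: 0.0
```

Request:
apply_moves(
  rows=[
    [[0.3,-0.14,0],[0,0,0],1],
    [[0.6,-0.28,0],[0,0,0],1],
    [[0.9,-0.41,0],[0,0,0],1],
  ],
)

```text
time: 0.7
ee_pos: [0.3279, -0.3788, 0.3036]
tcp_rot: [-180.0, 0.0, 19.7]
wrist_force: [0.5, 0.2, -0.8]
opening: 0.0852
grasp_force: 0.0
```

Request:
apply_moves(
  rows=[
    [[0.3,-0.14,0],[0,0,0],1],
    [[0.6,-0.28,0],[0,0,0],1],
    [[0.9,-0.41,0],[0,0,0],1],
  ],
)

```text
time: 1.0
ee_pos: [0.3989, -0.3098, 0.3036]
tcp_rot: [-180.0, 0.0, 19.7]
wrist_force: [0.5, -0.1, 0.1]
opening: 0.0853
grasp_force: 0.0
```

Request:
apply_moves(
  rows=[
    [[0.3,-0.14,0],[0,0,0],1],
    [[0.6,-0.28,0],[0,0,0],1],
    [[0.9,-0.41,0],[0,0,0],1],
    [[0.9,-0.41,0],[0,0,0.2],1],
    [[0.9,-0.41,0],[0,0,0.41],1],
    [[0.9,-0.41,0],[0,0,0.41],1],
  ],
)

```text
time: 1.6
ee_pos: [0.4692, -0.2417, 0.3035]
tcp_rot: [-180.0, 0.0, 7.3]
wrist_force: [0.3, 1.2, -0.0]
opening: 0.0854
grasp_force: 0.0
```

```bash
cat >> h.py <<'E'
from scipy.spatial.transform import Rotation as Ro
from workcell import sensors
np.set_printoptions(precision=4,suppress=True)
def go(x,y,z,yaw):
    o=sensors.get_obs();R=Ro.from_euler("xyz",o["tcp_rot"],degrees=True)
    T=Ro.from_euler("xyz",[180,0,yaw],degrees=True)
    print("pos",o["ee_pos"],o["tcp_rot"],"t",o["time"],"F",o["wrist_force"],"op",o["opening"],"g",o["grasp_force"])
    print("shift",R.inv().apply(np.array([x,y,z])-o["ee_pos"])*10,"turn",np.degrees((R.inv()*T).as_rotvec())/30)
E
python3 -c "
from h import *
go(.538,-.1745,.144,7.4)"
```

```text
pos [ 0.4692 -0.2417  0.3035] [-179.9717    0.0401    7.3438] t 1.6 F [ 0.294   1.2264 -0.0477] op 0.08535369739553378 g 0.0
shift [ 0.7698 -0.5782  1.5943] turn [-0.0009  0.0013 -0.0019]
```

Request:
apply_moves(
  rows=[
    [[0.26,-0.19,0],[0,0,0],1],
    [[0.52,-0.38,0],[0,0,0],1],
    [[0.77,-0.58,0],[0,0,0],1],
    [[0.77,-0.58,0.3],[0,0,0],1],
    [[0.77,-0.58,0.6],[0,0,0],1],
    [[0.77,-0.58,0.9],[0,0,0],1],
    [[0.77,-0.58,0.9],[0,0,0],1],
  ],
)

```text
time: 2.3
ee_pos: [0.5363, -0.1743, 0.2096]
tcp_rot: [-179.8, 0.4, 7.6]
wrist_force: [-0.3, -0.1, 1.3]
opening: 0.0857
grasp_force: 0.0
```

Request:
apply_moves(
  rows=[
    [[0,0,0.2],[0,0,0],1],
    [[0,0,0.4],[0,0,0],1],
    [[0,0,0.55],[0,0,0],1],
    [[0,0,0.65],[0,0,0],1],
    [[0,0,0.69],[0,0,0],1],
    [[0,0,0.69],[0,0,0],1],
  ],
)

```text
time: 2.9
ee_pos: [0.5379, -0.1747, 0.145]
tcp_rot: [-180.0, 0.0, 7.4]
wrist_force: [0.6, 0.0, 0.1]
opening: 0.0855
grasp_force: 0.0
```

```bash
python3 -c "
from h import *
import cv2
go(.538,-.1745,.144,7.4)
p,d=imaging.camera('scene');cv2.imwrite('pics/s1.png',cv2.resize(p[180:290,215:345,::-1],None,fx=5,fy=5,interpolation=cv2.INTER_CUBIC))"
```

```text
pos [ 0.5379 -0.1747  0.145 ] [-179.9959    0.0066    7.4127] t 2.9 F [0.5995 0.0074 0.0821] op 0.08545394310591016 g 0.0
shift [ 0.0008 -0.0019  0.0103] turn [-0.0001  0.0002  0.0004]
```

View pics/s1.png

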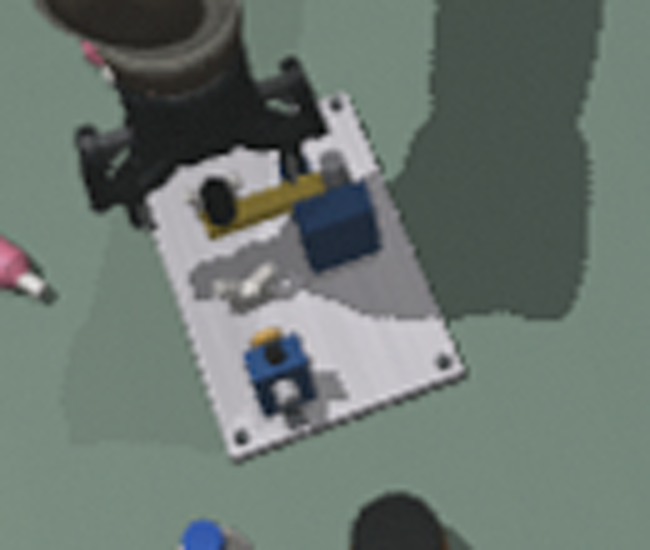

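Crop: the knob, at about (217,200), sits between the open fingers, near (140,215) and (292,165). Closing.

Request:
apply_moves(
  rows=[
    [[0,0,0.01],[0,0,0],0.5],
    [[0,0,0.01],[0,0,0],0.35],
    [[0,0,0.01],[0,0,0],0.1],
    [[0,0,0.01],[0,0,0],0.1],
    [[0,0,0.01],[0,0,0],0.1],
    [[0,0,0.01],[0,0,0],0.1],
    [[0,0,0.01],[0,0,0],0.1],
    [[0,0,0.01],[0,0,0],0.1],
  ],
  force=40,
)

```text
time: 3.75
ee_pos: [0.5383, -0.1757, 0.1445]
tcp_rot: [179.8, -0.0, 7.4]
wrist_force: [1.2, -5.8, 0.7]
opening: 0.0185
grasp_force: 40.2
```

Request:
apply_moves(
  rows=[
    [[0,0.01,-0.05],[0,0,0],0.1],
    [[0,0.01,-0.1],[0,0,0],0.1],
    [[0,0.01,-0.15],[0,0,0],0.1],
    [[0,0.01,-0.2],[0,0,0],0.1],
    [[0,0.01,-0.25],[0,0,0],0.1],
    [[0,0.01,-0.26],[0,0,0],0.1],
    [[0,0.01,-0.26],[0,0,0],0.1],
  ],
)

```text
time: 4.45
ee_pos: [0.5381, -0.1757, 0.1699]
tcp_rot: [180.0, 0.0, 7.4]
wrist_force: [1.4, -4.8, -9.7]
opening: 0.0189
grasp_force: 39.4
```

```bash
python3 -c "
from h import *
go(.538,-.1757,.168,7.4)
import math
for r in (10,20,30): a=math.radians(r); print(r,.75*math.sin(a), -.75*(1-math.cos(a)))"
```

```text
pos [ 0.5381 -0.1757  0.1699] [179.9843   0.004    7.3932] t 4.45 F [ 1.367 -4.775 -9.653] op 0.018878118528906137 g 39.35274839401245
shift [-0.0005 -0.0004  0.0194] turn [ 0.0005  0.0001 -0.0002]
10 0.13023613325019776 -0.011394185240843985
20 0.25651510749425155 -0.04523053441056868
30 0.37499999999999994 -0.10048094716167097
```

Request:
apply_moves(
  rows=[
    [[0.065,0.002,0],[0,0,-0.167],0.1],
    [[0.13,-0.006,0],[0,0,-0.333],0.1],
    [[0.194,-0.021,0],[0,0,-0.5],0.1],
    [[0.257,-0.04,0],[0,0,-0.667],0.1],
    [[0.317,-0.065,0],[0,0,-0.833],0.1],
    [[0.375,-0.096,0],[0,0,-1],0.1],
    [[0.375,-0.096,0],[0,0,-1],0.1],
  ],
)

```text
time: 5.15
ee_pos: [0.5747, -0.1611, 0.1695]
tcp_rot: [180.0, -0.0, 37.6]
wrist_force: [2.9, -6.5, -10.1]
opening: 0.0192
grasp_force: 39.5
```

Request:
apply_moves(
  rows=[
    [[0.065,-0.003,0],[0,0,-0.167],0.1],
    [[0.13,-0.011,0],[0,0,-0.333],0.1],
    [[0.194,-0.026,0],[0,0,-0.5],0.1],
    [[0.257,-0.045,0],[0,0,-0.667],0.1],
    [[0.317,-0.07,0],[0,0,-0.833],0.1],
    [[0.375,-0.1,0],[0,0,-1],0.1],
    [[0.375,-0.1,0],[0,0,-1],0.1],
  ],
)

```text
time: 5.85
ee_pos: [0.5986, -0.1301, 0.1697]
tcp_rot: [179.9, -0.0, 67.6]
wrist_force: [4.7, -5.6, -10.3]
opening: 0.019
grasp_force: 39.5
```

Request:
apply_moves(
  rows=[
    [[0.065,0.004,0],[0,0,-0.167],0.1],
    [[0.13,-0.001,0],[0,0,-0.333],0.1],
    [[0.194,-0.016,0],[0,0,-0.5],0.1],
    [[0.257,-0.035,0],[0,0,-0.667],0.1],
    [[0.317,-0.06,0],[0,0,-0.833],0.1],
    [[0.375,-0.09,0],[0,0,-1],0.1],
    [[0.375,-0.09,0],[0,0,-1],0.1],
  ],
)

```text
time: 6.55
ee_pos: [0.6039, -0.0917, 0.1695]
tcp_rot: [-180.0, -0.0, 97.5]
wrist_force: [2.8, -3.1, -9.6]
opening: 0.0187
grasp_force: 39.5
```

Request:
apply_moves(
  rows=[
    [[0,0,0.03],[0,0,0],0.1],
    [[0,0,0.06],[0,0,0],0.1],
    [[0,0,0.08],[0,0,0],0.1],
    [[0,0,0.1],[0,0,0],0.1],
    [[0,0,0.1],[0,0,0],0.1],
  ],
)

```text
time: 7.05
ee_pos: [0.6039, -0.0925, 0.1598]
tcp_rot: [180.0, -0.0, 97.4]
wrist_force: [3.5, -1.9, -8.8]
opening: 0.0186
grasp_force: 39.6
```

Request:
apply_moves(
  rows=[
    [[0,0,0.005],[0,0,0],0.1],
    [[0,0,0.01],[0,0,0],0.1],
    [[0,0,0.015],[0,0,0],0.1],
    [[0,0,0.02],[0,0,0],0.1],
    [[0,0,0.02],[0,0,0],0.1],
  ],
)

```text
time: 7.55
ee_pos: [0.604, -0.0925, 0.1594]
tcp_rot: [179.9, 0.0, 97.4]
wrist_force: [-1.1, -0.9, 4.1]
opening: 0.0188
grasp_force: 41.2
```

Request:
apply_moves(
  rows=[
    [[0,0,0.02],[0,0,0],0.4],
    [[0,0,0.02],[0,0,0],0.6],
    [[0,0,0.02],[0,0,0],0.6],
    [[0,0,0.02],[0,0,0],0.6],
    [[0,0,-0.1],[0,0,0],0.6],
    [[0,0,-0.3],[0,0,0],0.6],
    [[0,0,-0.6],[0,0,0],0.6],
    [[0,0,-0.9],[0,0,0],0.6],
    [[0,0,-0.9],[0,0,0.25],0.7],
    [[0,0,-0.9],[0,0,0.5],0.7],
    [[0,0,-0.9],[0,0,0.75],0.7],
    [[0,0,-0.9],[0,0,1],0.7],
    [[0,0,-0.9],[0,0,1],0.7],
  ],
)

```text
time: 8.85
ee_pos: [0.6039, -0.0925, 0.2488]
tcp_rot: [180.0, -0.0, 67.3]
wrist_force: [-0.4, -0.3, -1.5]
opening: 0.0596
grasp_force: 0.0
```

Request:
apply_moves(
  rows=[
    [[0,0,0],[0,0,0.25],0.7],
    [[0,0,0],[0,0,0.5],0.7],
    [[0,0,0],[0,0,0.75],0.7],
    [[0,0,0],[0,0,1],0.7],
  ],
)

```text
time: 9.25
ee_pos: [0.6038, -0.0925, 0.2485]
tcp_rot: [180.0, -0.0, 37.3]
wrist_force: [0.9, 0.2, -0.1]
opening: 0.0598
grasp_force: 0.0
```

Request:
apply_moves(
  rows=[
    [[0,0,0],[0,0,0.25],0.7],
    [[0,0,0],[0,0,0.5],0.7],
    [[0,0,0],[0,0,0.75],0.7],
    [[0,0,0],[0,0,1],0.7],
    [[0,0,0],[0,0,1],0.7],
  ],
)

```text
time: 9.75
ee_pos: [0.6038, -0.0925, 0.2485]
tcp_rot: [180.0, -0.0, 7.5]
wrist_force: [0.2, -1.6, -0.2]
opening: 0.0597
grasp_force: 0.0
```

```bash
python3 -c "
from h import *
go(.516,.171,.24,-13.8)
import cv2
p,d=imaging.camera('top');np.save('top1.npy',p);cv2.imwrite('pics/h1.png',cv2.resize(p[150:260,335:425,::-1],None,fx=5.4,fy=5.4,interpolation=cv2.INTER_CUBIC))"
```

```text
pos [ 0.6038 -0.0925  0.2485] [179.9928  -0.0237   7.4914] t 9.75 F [ 0.1977 -1.6462 -0.2223] op 0.05967628676082571 g 0.0
shift [-0.5275 -2.7267  0.084 ] turn [ 0.0001 -0.0008  0.7097]
```

Request:
apply_moves(
  rows=[
    [[-0.06,-0.3,0],[0,0,0],0.7],
    [[-0.12,-0.6,0],[0,0,0],0.7],
    [[-0.18,-0.91,0],[0,0,0],0.7],
  ],
)

```text
time: 10.1
ee_pos: [0.5739, -0.0039, 0.2481]
tcp_rot: [180.0, -0.0, 7.7]
wrist_force: [-0.1, 0.7, -0.6]
opening: 0.0599
grasp_force: 0.0
```

Request:
apply_moves(
  rows=[
    [[-0.06,-0.3,0],[0,0,0],0.7],
    [[-0.12,-0.6,0],[0,0,0],0.7],
    [[-0.18,-0.91,0],[0,0,0],0.7],
  ],
)

```text
time: 10.4
ee_pos: [0.545, 0.0782, 0.2483]
tcp_rot: [-179.7, -0.0, 8.4]
wrist_force: [0.2, -0.2, 0.6]
opening: 0.0598
grasp_force: 0.0
```

Request:
apply_moves(
  rows=[
    [[-0.06,-0.3,0],[0,0,0.24],0.7],
    [[-0.12,-0.6,0],[0,0,0.48],0.7],
    [[-0.18,-0.91,0],[0,0,0.71],0.7],
    [[-0.18,-0.91,0],[0,0,0.71],0.7],
    [[-0.18,-0.91,0],[0,0,0.71],0.7],
  ],
)

```text
time: 10.9
ee_pos: [0.5117, -0.031, 0.2482]
tcp_rot: [-175.7, 0.4, -4.8]
wrist_force: [-0.6, -0.3, -0.2]
opening: 0.0597
grasp_force: 0.0
```

```bash
python3 -c "
from h import *
go(.516,.171,.107,-13.8)"
```

```text
pos [ 0.5117 -0.031   0.2482] [-175.6577    0.3722   -4.8417] t 10.9 F [-0.592  -0.2676 -0.2009] op 0.0596808842670617 g 0.0
shift [-0.1181 -1.9039  1.5615] turn [-0.1435  0.0237  0.298 ]
```

Request:
apply_moves(
  rows=[
    [[0,0,0],[0,0,0],0.7],
    [[0,0,0],[0,0,0],0.7],
  ],
)

```text
time: 11.1
ee_pos: [0.5121, -0.0302, 0.2483]
tcp_rot: [-175.6, 0.4, -4.9]
wrist_force: [0.5, -0.8, -0.2]
opening: 0.0596
grasp_force: 0.0
```

```bash
python3 -c "
from h import *
go(.516,.171,.248,-13.8); o=sensors.get_obs(); print(o['q'],o['qd'],o['joint_efforts'])"
```

```text
pos [ 0.5121 -0.0302  0.2483] [-175.6412    0.3656   -4.9042] t 11.1 F [ 0.5105 -0.7771 -0.202 ] op 0.05957663658173704 g 0.0
shift [-0.1326 -2.0021  0.156 ] turn [-0.1441  0.0234  0.2959]
[ -5.1794  -0.6     -1.9074  89.0792   4.357  179.724 ] [ 1.1838  0.4478  0.1957 -0.0449 -0.0109  1.1083] [ -1.0381 -46.6734  46.7556   0.1531   0.1636  -0.0593]
```

Request:
apply_moves(
  rows=[
    [[0,0,0],[0,0,-0.25],0.7],
    [[0,0,0],[0,0,-0.5],0.7],
    [[0,0,0],[0,0,-0.75],0.7],
    [[0,0,0],[0,0,-1],0.7],
    [[0,0,0],[0,0,-1],0.7],
  ],
)

```text
time: 11.6
ee_pos: [0.5123, -0.0292, 0.2479]
tcp_rot: [-176.0, -1.8, 25.2]
wrist_force: [-0.4, -0.3, -0.4]
opening: 0.06
grasp_force: 0.0
```

```bash
python3 -c "
from h import *
go(.516,.0,.248,40); o=sensors.get_obs(); print(o['q'])"
```

```text
pos [ 0.5123 -0.0292  0.2479] [-176.0266   -1.8324   25.1521] t 11.6 F [-0.3713 -0.2907 -0.3612] op 0.059983823193219356 g 0.0
shift [ 0.1578 -0.2478  0.0216] turn [-0.1238 -0.0779 -0.4926]
[ -5.0652  -0.55    -1.8936  89.0764   4.3548 149.7032]
```

Level the tool first, then turn the rest of the way.

Request:
apply_moves(
  rows=[
    [[0,0,0],[-0.06,-0.04,-0.25],0.7],
    [[0,0,0],[-0.124,-0.078,-0.493],0.7],
    [[0,0,0],[-0.124,-0.078,-0.493],0.7],
  ],
)

```text
time: 11.9
ee_pos: [0.5122, -0.0292, 0.248]
tcp_rot: [180.0, 0.0, 39.8]
wrist_force: [-0.9, 0.3, 1.2]
opening: 0.0594
grasp_force: 0.0
```

Request:
apply_moves(
  rows=[
    [[0,0,0],[0,0,-0.25],0.7],
    [[0,0,0],[0,0,-0.5],0.7],
    [[0,0,0],[0,0,-0.75],0.7],
    [[0,0,0],[0,0,-1],0.7],
  ],
)

```text
time: 12.3
ee_pos: [0.5121, -0.0297, 0.2479]
tcp_rot: [-180.0, -0.0, 69.7]
wrist_force: [-0.1, 0.3, -0.6]
opening: 0.0599
grasp_force: 0.0
```

Request:
apply_moves(
  rows=[
    [[0,0,0],[0,0,-0.25],0.7],
    [[0,0,0],[0,0,-0.5],0.7],
    [[0,0,0],[0,0,-0.75],0.7],
    [[0,0,0],[0,0,-1],0.7],
  ],
)

```text
time: 12.7
ee_pos: [0.5121, -0.0297, 0.2479]
tcp_rot: [-180.0, -0.1, 99.7]
wrist_force: [0.7, -0.8, -1.2]
opening: 0.06
grasp_force: 0.0
```

Request:
apply_moves(
  rows=[
    [[0,0,0],[0,0,-0.25],0.7],
    [[0,0,0],[0,0,-0.5],0.7],
    [[0,0,0],[0,0,-0.75],0.7],
    [[0,0,0],[0,0,-1],0.7],
  ],
)

```text
time: 13.1
ee_pos: [0.5121, -0.0297, 0.2479]
tcp_rot: [180.0, -0.1, 129.7]
wrist_force: [-0.1, 0.5, 0.5]
opening: 0.0599
grasp_force: 0.0
```

Request:
apply_moves(
  rows=[
    [[0,0,0],[0,0,-0.25],0.7],
    [[0,0,0],[0,0,-0.5],0.7],
    [[0,0,0],[0,0,-0.75],0.7],
    [[0,0,0],[0,0,-1],0.7],
    [[0,0,0],[0,0,-1],0.7],
  ],
)

```text
time: 13.6
ee_pos: [0.5121, -0.0298, 0.2479]
tcp_rot: [180.0, -0.0, 159.6]
wrist_force: [-0.7, 0.2, 0.8]
opening: 0.0599
grasp_force: 0.0
```

```bash
python3 -c "
from h import *
go(.516,.171,.248,166.2); o=sensors.get_obs(); print(o['q'])"
```

```text
pos [ 0.5121 -0.0298  0.2479] [179.9718  -0.0356 159.5526] t 13.6 F [-0.7307  0.1834  0.8328] op 0.05989333192253973 g 0.0
shift [0.6649 1.8949 0.0003] turn [ 0.001  -0.0011 -0.2216]
[-3.3441 -0.8652 -2.1405 88.7505  0.0374 17.1033]
```

Request:
apply_moves(
  rows=[
    [[0.11,0.32,0],[0,0,0],0.7],
    [[0.22,0.63,0],[0,0,0],0.7],
    [[0.33,0.95,0],[0,0,0],0.7],
  ],
)

```text
time: 13.9
ee_pos: [0.514, 0.0716, 0.2479]
tcp_rot: [180.0, -0.0, 159.2]
wrist_force: [0.2, -0.5, -0.1]
opening: 0.0598
grasp_force: 0.0
```

Request:
apply_moves(
  rows=[
    [[0.11,0.32,0],[0,0,0],0.7],
    [[0.22,0.63,0],[0,0,-0.11],0.7],
    [[0.33,0.945,0],[0,0,-0.22],0.7],
    [[0.33,0.945,0],[0,0,-0.22],0.7],
    [[0.33,0.945,0],[0,0,-0.22],0.7],
  ],
)

```text
time: 14.4
ee_pos: [0.5158, 0.1713, 0.2476]
tcp_rot: [-180.0, -0.1, 166.1]
wrist_force: [0.8, 0.1, -0.3]
opening: 0.0597
grasp_force: 0.0
```

```bash
python3 -c "
from h import *
go(.516,.171,.105,166.2); o=sensors.get_obs(); print(o['q'])
import cv2
p,d=imaging.camera('top');np.save('top1.npy',p);np.save('d1.npy',d);cv2.imwrite('pics/h2.png',cv2.resize(p[150:260,335:425,::-1],None,fx=5.4,fy=5.4,interpolation=cv2.INTER_CUBIC))"
```

```text
pos [0.5158 0.1713 0.2476] [-179.9745   -0.0513  166.0509] t 14.4 F [ 0.7649  0.1003 -0.3283] op 0.059709621236104696 g 0.0
shift [-0.0041 -0.0013  1.426 ] turn [-0.0008 -0.0017 -0.005 ]
[18.3658  3.3238  2.0885 88.8217  0.0059 32.3149]
```

View pics/h2.png

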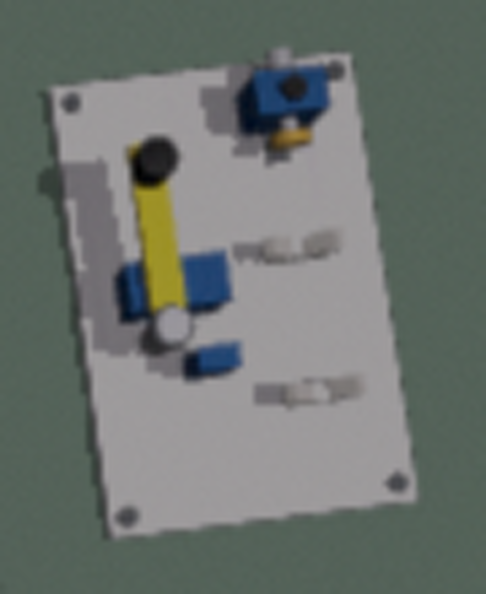

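The bar now lies aside, knob at (155,160) in the crop. The cup front is at about (291,140) and the trough is clear. Next I'll descend on the amber barrel.

Request:
apply_moves(
  rows=[
    [[0,0,0.3],[0,0,0],0.7],
    [[0,0,0.6],[0,0,0],0.7],
    [[0,0,0.9],[0,0,0],0.7],
    [[0,0,0.9],[0,0,0],0.7],
  ],
)

```text
time: 14.85
ee_pos: [0.5143, 0.1689, 0.154]
tcp_rot: [-179.8, -0.3, 166.0]
wrist_force: [-0.4, 0.4, -0.6]
opening: 0.0598
grasp_force: 0.0
```

Request:
apply_moves(
  rows=[
    [[0,0,0.2],[0,0,0],0.7],
    [[0,0,0.35],[0,0,0],0.7],
    [[0,0,0.45],[0,0,0],0.7],
    [[0,0,0.53],[0,0,0],0.7],
    [[0,0,0.53],[0,0,0],0.7],
  ],
)

```text
time: 15.35
ee_pos: [0.5156, 0.1703, 0.1041]
tcp_rot: [-179.9, -0.1, 166.3]
wrist_force: [0.0, 0.4, -0.6]
opening: 0.0597
grasp_force: 0.0
```

Request:
apply_moves(
  rows=[
    [[0,0,0],[0,0,0],0.5],
    [[0,0,0],[0,0,0],0.4],
    [[0,0,0],[0,0,0],0.3],
    [[0,0,0],[0,0,0],0.2],
    [[0,0,0],[0,0,0],0.2],
    [[0,0,0],[0,0,0],0.2],
    [[0,0,0],[0,0,0],0.2],
  ],
  force=25,
)

```text
time: 16.05
ee_pos: [0.5166, 0.1715, 0.106]
tcp_rot: [179.9, 0.1, 166.3]
wrist_force: [1.4, 5.2, 1.7]
opening: 0.0271
grasp_force: 25.6
```

Request:
apply_moves(
  rows=[
    [[0,0,-0.1],[0,0,0],0.2],
    [[0,0,-0.3],[0,0,0],0.2],
    [[0,0,-0.6],[0,0,0],0.2],
    [[0,0,-0.95],[0,0,0],0.2],
    [[0,0,-0.95],[0,0,0],0.2],
    [[0,0,-0.95],[0,0,0],0.2],
  ],
)

```text
time: 16.65
ee_pos: [0.5163, 0.1706, 0.201]
tcp_rot: [180.0, 0.1, 166.3]
wrist_force: [-0.7, -0.8, -2.2]
opening: 0.0268
grasp_force: 25.4
```

```bash
python3 -c "
from h import *
o=np.array([.539,-.176]);c=np.cos(np.radians(7.4));s=np.sin(np.radians(7.4))
x=o-.018*np.array([c,s]);print(x)
go(*x,.2,187.4)
import cv2
p,d=imaging.camera('top');cv2.imwrite('pics/b1.png',cv2.resize(p[140:280,185:335,::-1],None,fx=4,fy=4,interpolation=cv2.INTER_CUBIC))"
```

```text
[ 0.5211 -0.1783]
pos [0.5163 0.1706 0.201 ] [179.9749   0.0861 166.2747] t 16.65 F [-0.7309 -0.8047 -2.2192] op 0.026808049497163238 g 25.376989245414734
shift [-0.8752 -3.3776  0.0096] turn [ 0.0003  0.003  -0.7042]
```

View pics/b1.png

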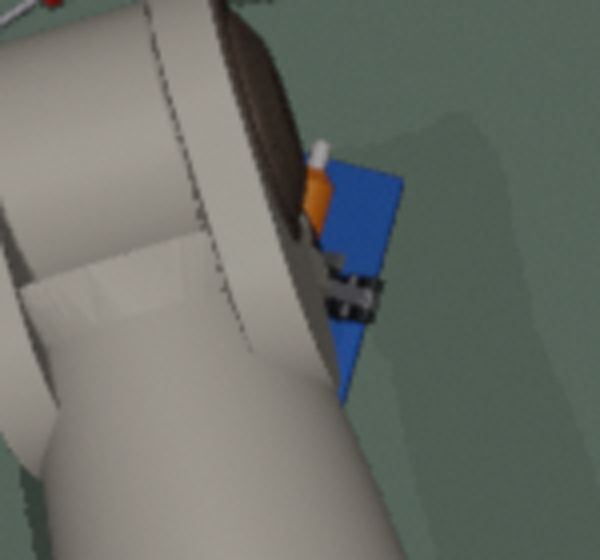

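The barrel is held, nozzle tip at (321,141) in the crop. I'll compute the grip offset, then move over.

```bash
python3 -c "
from h import *
t=w('top',185+321.5/4-.4,140+141/4-.4,.150)
a=np.radians(-13.73);d=(t[:2]-[.5163,.1706]);print(t,d@[np.cos(a),np.sin(a)],d@[-np.sin(a),np.cos(a)])"
```

```text
[0.6028 0.1477 0.15  ] 0.08943267444363671 -0.0017582302648957542
```

Request:
apply_moves(
  rows=[
    [[-0.07,-0.28,0],[0,0,0],0.2],
    [[-0.14,-0.56,0],[0,0,0],0.2],
    [[-0.22,-0.85,0],[0,0,0],0.2],
  ],
)

```text
time: 17.0
ee_pos: [0.5164, 0.0819, 0.1983]
tcp_rot: [-179.9, -0.1, 166.3]
wrist_force: [0.3, -0.2, -0.9]
opening: 0.0272
grasp_force: 25.3
```

Request:
apply_moves(
  rows=[
    [[-0.07,-0.28,0],[0,0,0],0.2],
    [[-0.14,-0.56,0],[0,0,0],0.2],
    [[-0.22,-0.85,0],[0,0,0],0.2],
  ],
)

```text
time: 17.3
ee_pos: [0.5176, -0.0062, 0.1984]
tcp_rot: [-179.9, -0.1, 166.3]
wrist_force: [0.7, 0.1, -0.9]
opening: 0.027
grasp_force: 25.3
```

Request:
apply_moves(
  rows=[
    [[-0.07,-0.28,0],[0,0,0],0.2],
    [[-0.14,-0.56,0],[0,0,0],0.2],
    [[-0.22,-0.85,0],[0,0,0],0.2],
  ],
)

```text
time: 17.6
ee_pos: [0.5188, -0.0939, 0.1985]
tcp_rot: [-180.0, -0.2, 166.3]
wrist_force: [0.2, 0.6, -1.0]
opening: 0.0272
grasp_force: 25.3
```

Request:
apply_moves(
  rows=[
    [[-0.07,-0.28,0],[0,0,-0.24],0.2],
    [[-0.14,-0.56,0],[0,0,-0.48],0.2],
    [[-0.22,-0.83,0],[0,0,-0.704],0.2],
    [[-0.22,-0.83,0],[0,0,-0.704],0.2],
    [[-0.22,-0.83,0],[0,0,-0.704],0.2],
  ],
)

```text
time: 18.1
ee_pos: [0.5206, -0.1789, 0.1986]
tcp_rot: [180.0, -0.1, -172.8]
wrist_force: [-0.4, 1.2, -1.2]
opening: 0.0271
grasp_force: 25.4
```

```bash
python3 -c "
from h import *
go(.5211,-.1783,.108,187.4)"
```

```text
pos [ 0.5206 -0.1789  0.1986] [ 179.9503   -0.1444 -172.7586] t 18.1 F [-0.3592  1.2484 -1.1776] op 0.027063685828773523 g 25.382207930088043
shift [-0.0076  0.0047  0.9059] turn [ 0.0017 -0.0048 -0.0053]
```

Request:
apply_moves(
  rows=[
    [[-0.01,0.005,0.2],[0,0,0],0.2],
    [[-0.01,0.005,0.4],[0,0,0],0.2],
    [[-0.01,0.005,0.6],[0,0,0],0.2],
    [[-0.01,0.005,0.75],[0,0,0],0.2],
    [[-0.01,0.005,0.83],[0,0,0],0.2],
    [[-0.01,0.005,0.87],[0,0,0],0.2],
    [[-0.01,0.005,0.9],[0,0,0],0.2],
    [[-0.01,0.005,0.9],[0,0,0],0.2],
  ],
)

```text
time: 18.9
ee_pos: [0.5223, -0.1781, 0.1102]
tcp_rot: [-180.0, 0.0, -172.6]
wrist_force: [0.0, 0.6, -1.8]
opening: 0.0272
grasp_force: 25.4
```

Request:
apply_moves(
  rows=[
    [[0,0,0.005],[0,0,0],0.2],
    [[0,0,0.01],[0,0,0],0.2],
    [[0,0,0.015],[0,0,0],0.2],
    [[0,0,0.015],[0,0,0],0.2],
  ],
)

```text
time: 19.3
ee_pos: [0.5222, -0.1781, 0.1085]
tcp_rot: [-180.0, -0.0, -172.6]
wrist_force: [0.5, -0.0, -1.6]
opening: 0.027
grasp_force: 25.4
```

Request:
apply_moves(
  rows=[
    [[0,0,0.005],[0,0,0],0.2],
    [[0,0,0.01],[0,0,0],0.2],
    [[0,0,0.015],[0,0,0],0.2],
    [[0,0,0.015],[0,0,0],0.2],
  ],
)

```text
time: 19.7
ee_pos: [0.5221, -0.1781, 0.1068]
tcp_rot: [-180.0, -0.0, -172.6]
wrist_force: [-0.3, 0.4, -1.3]
opening: 0.0275
grasp_force: 25.4
```

Request:
apply_moves(
  rows=[
    [[0,0,0.005],[0,0,0],0.2],
    [[0,0,0.01],[0,0,0],0.2],
    [[0,0,0.01],[0,0,0],0.2],
  ],
)

```text
time: 20.0
ee_pos: [0.5222, -0.1782, 0.1061]
tcp_rot: [-180.0, -0.0, -172.6]
wrist_force: [-1.4, -0.2, 0.2]
opening: 0.0269
grasp_force: 25.6
```

Request:
apply_moves(
  rows=[
    [[0,0,0.005],[0,0,0],0.2],
    [[0,0,0.008],[0,0,0],0.2],
    [[0,0,0.008],[0,0,0],0.2],
    [[0,0,0.008],[0,0,0],0.2],
  ],
)

```text
time: 20.4
ee_pos: [0.5222, -0.1782, 0.1059]
tcp_rot: [-180.0, 0.0, -172.6]
wrist_force: [-2.9, 0.8, 6.5]
opening: 0.0269
grasp_force: 26.1
```

Request:
apply_moves(
  rows=[
    [[0,0,-0.005],[0,0,0],0.42],
    [[0,0,-0.008],[0,0,0],0.42],
    [[0,0,-0.008],[0,0,0],0.42],
    [[0,0,-0.008],[0,0,0],0.42],
  ],
  force=20,
)

```text
time: 20.8
ee_pos: [0.5221, -0.1781, 0.1058]
tcp_rot: [-180.0, -0.0, -172.6]
wrist_force: [-0.9, 1.2, 0.3]
opening: 0.0361
grasp_force: 0.0
```

Request:
apply_moves(
  rows=[
    [[0,0,0],[0,0,0],0.36],
    [[0,0,0],[0,0,0],0.33],
    [[0,0,0],[0,0,0],0.25],
    [[0,0,0],[0,0,0],0.25],
    [[0,0,0],[0,0,0],0.25],
    [[0,0,0],[0,0,0],0.25],
  ],
  force=20,
)

```text
time: 21.4
ee_pos: [0.5222, -0.1782, 0.106]
tcp_rot: [-180.0, -0.0, -172.6]
wrist_force: [-0.5, -2.2, 1.3]
opening: 0.0276
grasp_force: 20.1
```

```bash
python3 -c "
from h import *
go(.5222,-.1782,.1059,187.4)"
```

```text
pos [ 0.5222 -0.1782  0.106 ] [-179.9636   -0.021  -172.6054] t 21.4 F [-0.4962 -2.2421  1.294 ] op 0.027634725700542262 g 20.071420669555664
shift [-0.0005  0.0004  0.0007] turn [-0.0012 -0.0007 -0.0002]
```

Request:
apply_moves(
  rows=[
    [[-0.01,0,0],[0,0,0],0.25],
    [[-0.02,0,0],[0,0,0],0.25],
    [[-0.03,0,0],[0,0,0],0.25],
    [[-0.04,0,0],[0,0,0],0.25],
    [[-0.05,0,0],[0,0,0],0.25],
    [[-0.05,0,0],[0,0,0],0.25],
  ],
)

```text
time: 22.0
ee_pos: [0.5273, -0.1775, 0.106]
tcp_rot: [-180.0, -0.0, -172.6]
wrist_force: [-1.6, -3.1, 1.2]
opening: 0.0272
grasp_force: 20.1
```

Request:
apply_moves(
  rows=[
    [[-0.01,0,0],[0,0,0],0.25],
    [[-0.02,0,0],[0,0,0],0.25],
    [[-0.03,0,0],[0,0,0],0.25],
    [[-0.03,0,0],[0,0,0],0.25],
  ],
)

```text
time: 22.4
ee_pos: [0.5302, -0.1771, 0.106]
tcp_rot: [-180.0, -0.0, -172.6]
wrist_force: [-2.5, -4.4, 2.2]
opening: 0.0273
grasp_force: 20.2
```

```bash
python3 -c "
from h import *
go(.5222,-.1782,.1059,187.4)
import cv2
p,d=imaging.camera('scene');cv2.imwrite('pics/s3.png',cv2.resize(p[195:285,225:315,::-1],None,fx=6.5,fy=6.5,interpolation=cv2.INTER_CUBIC))"
```

```text
pos [ 0.5302 -0.1771  0.106 ] [-179.9725   -0.0114 -172.597 ] t 22.4 F [-2.5221 -4.3705  2.2224] op 0.02728561575841101 g 20.179786384105682
shift [ 0.0812 -0.0004  0.0007] turn [-0.0009 -0.0004  0.0001]
```

View pics/s3.png

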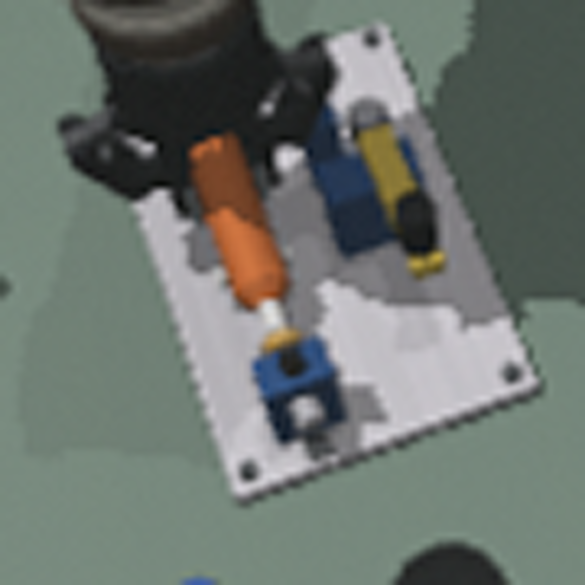

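The barrel lies straight in the trough, nozzle tip at about (272,325) just short of the cup at (281,338). The bar is still aside. From here I'll use small steps.

Request:
apply_moves(
  rows=[
    [[0,-0.004,-0.002],[0,0,0],0.25],
    [[-0.005,-0.004,-0.002],[0,0,0],0.25],
    [[-0.005,-0.004,-0.002],[0,0,0],0.25],
    [[-0.005,-0.004,-0.002],[0,0,0],0.25],
  ],
)

```text
time: 22.85
ee_pos: [0.5306, -0.1772, 0.106]
tcp_rot: [180.0, -0.0, -172.6]
wrist_force: [-1.6, -0.0, -0.3]
opening: 0.027
grasp_force: 20.1
```

```bash
cat >> h.py <<'E'
def f():
    L=[]
    o=sensors.get_obs();F=o["wrist_force"];c,s=np.cos(np.radians(7.4)),np.sin(np.radians(7.4))
    q=o["ee_pos"][:2]-[.539,-.176]
    print("t %.2f hx %.2f hy %.2f mm z %.4f Fx %.2f Fy %.2f Fz %.2f"%(o["time"],1e3*(q@[c,s]),1e3*(q@[-s,c]),o["ee_pos"][2],F[0]*c+F[1]*s,-F[0]*s+F[1]*c,F[2]))
E
python3 -c "
from h import *
f()"
```

```text
t 22.85 hx -8.49 hy -0.07 mm z 0.1060 Fx -1.54 Fy 0.16 Fz -0.26
```

Request:
apply_moves(
  rows=[
    [[-0.005,0,0],[0,0,0],0.25],
    [[-0.01,0,0],[0,0,0],0.25],
    [[-0.01,0,0],[0,0,0],0.25],
    [[-0.01,0,0],[0,0,0],0.25],
  ],
)

```text
time: 23.25
ee_pos: [0.5317, -0.1771, 0.1061]
tcp_rot: [180.0, -0.0, -172.6]
wrist_force: [-1.0, 1.6, -1.3]
opening: 0.0273
grasp_force: 20.0
```

Request:
apply_moves(
  rows=[
    [[-0.005,0,0],[0,0,0],0.25],
    [[-0.01,0,0],[0,0,0],0.25],
    [[-0.01,0,0],[0,0,0],0.25],
    [[-0.01,0,0],[0,0,0],0.25],
  ],
)

```text
time: 23.65
ee_pos: [0.5326, -0.1771, 0.1062]
tcp_rot: [-180.0, -0.0, -172.6]
wrist_force: [-0.6, 1.3, -0.2]
opening: 0.0271
grasp_force: 20.0
```

Request:
apply_moves(
  rows=[
    [[-0.005,0,0],[0,0,0],0.25],
    [[-0.01,0,0],[0,0,0],0.25],
    [[-0.01,0,0],[0,0,0],0.25],
    [[-0.01,0,0],[0,0,0],0.25],
  ],
)

```text
time: 24.05
ee_pos: [0.5336, -0.177, 0.1062]
tcp_rot: [-180.0, -0.0, -172.6]
wrist_force: [-1.2, 2.0, 0.9]
opening: 0.0273
grasp_force: 20.1
```

Request:
apply_moves(
  rows=[
    [[-0.005,0.001,0],[0,0,0],0.25],
    [[-0.01,0.001,0],[0,0,0],0.25],
    [[-0.01,0.001,0],[0,0,0],0.25],
    [[-0.01,0.001,0],[0,0,0],0.25],
  ],
)

```text
time: 24.45
ee_pos: [0.5346, -0.1768, 0.1062]
tcp_rot: [-180.0, -0.0, -172.6]
wrist_force: [-1.6, 1.3, -0.2]
opening: 0.0274
grasp_force: 20.1
```

Request:
apply_moves(
  rows=[
    [[-0.005,0.001,0],[0,0,0],0.25],
    [[-0.01,0.001,0],[0,0,0],0.25],
    [[-0.01,0.001,0],[0,0,0],0.25],
    [[-0.01,0.001,0],[0,0,0],0.25],
  ],
)

```text
time: 24.85
ee_pos: [0.5357, -0.1766, 0.1061]
tcp_rot: [-180.0, -0.0, -172.6]
wrist_force: [-0.8, 0.3, -1.0]
opening: 0.0271
grasp_force: 20.0
```

Request:
apply_moves(
  rows=[
    [[-0.005,0,0],[0,0,0],0.25],
    [[-0.01,0,0],[0,0,0],0.25],
    [[-0.01,0,0],[0,0,0],0.25],
    [[-0.01,0,0],[0,0,0],0.25],
  ],
)

```text
time: 25.25
ee_pos: [0.5366, -0.1765, 0.1061]
tcp_rot: [-180.0, -0.0, -172.6]
wrist_force: [0.1, 0.3, -1.2]
opening: 0.027
grasp_force: 20.0
```

Request:
apply_moves(
  rows=[
    [[-0.005,0,0],[0,0,0],0.25],
    [[-0.01,0,0],[0,0,0],0.25],
    [[-0.01,0,0],[0,0,0],0.25],
    [[-0.01,0,0],[0,0,0],0.25],
  ],
)

```text
time: 25.65
ee_pos: [0.5376, -0.1763, 0.1062]
tcp_rot: [-180.0, -0.0, -172.6]
wrist_force: [0.1, 0.0, -1.0]
opening: 0.0271
grasp_force: 20.0
```

Request:
apply_moves(
  rows=[
    [[-0.005,0,0],[0,0,0],0.25],
    [[-0.01,0,0],[0,0,0],0.25],
    [[-0.01,0,0],[0,0,0],0.25],
    [[-0.01,0,0],[0,0,0],0.25],
  ],
)

```text
time: 26.05
ee_pos: [0.5385, -0.1762, 0.1061]
tcp_rot: [-180.0, -0.0, -172.6]
wrist_force: [-1.1, 0.2, -0.3]
opening: 0.0275
grasp_force: 20.0
```

Request:
apply_moves(
  rows=[
    [[-0.005,0,0],[0,0,0],0.25],
    [[-0.01,0,0],[0,0,0],0.25],
    [[-0.01,0,0],[0,0,0],0.25],
    [[-0.01,0,0],[0,0,0],0.25],
  ],
)

```text
time: 26.45
ee_pos: [0.5392, -0.1761, 0.106]
tcp_rot: [-180.0, -0.1, -172.6]
wrist_force: [-4.7, -0.3, 0.2]
opening: 0.0274
grasp_force: 20.0
```

Request:
apply_moves(
  rows=[
    [[-0.002,0,0],[0,0,0],0.25],
    [[-0.002,0,0],[0,0,0],0.25],
    [[-0.002,0,0],[0,0,0],0.25],
  ],
)

```text
time: 26.75
ee_pos: [0.5393, -0.1761, 0.1061]
tcp_rot: [-180.0, -0.1, -172.6]
wrist_force: [-4.8, -1.4, 1.2]
opening: 0.0272
grasp_force: 20.1
```

Request:
apply_moves(
  rows=[
    [[0.003,0,0],[0,0,0],0.25],
    [[0.006,0,0],[0,0,0],0.25],
    [[0.006,0,0],[0,0,0],0.28],
    [[0.006,0,0],[0,0,0],0.36],
    [[0.006,0,0],[0,0,0],0.42],
    [[0.006,0,0],[0,0,0],0.42],
    [[0.006,0,0],[0,0,0],0.42],
  ],
)

```text
time: 27.45
ee_pos: [0.5394, -0.1761, 0.1063]
tcp_rot: [-180.0, 0.0, -172.6]
wrist_force: [0.9, 0.4, 0.6]
opening: 0.036
grasp_force: 0.0
```

Request:
apply_moves(
  rows=[
    [[0,0,-0.05],[0,0,0],0.42],
    [[0,0,-0.15],[0,0,0],0.42],
    [[0,0,-0.35],[0,0,0],0.42],
    [[0,0,-0.65],[0,0,0],0.42],
    [[0,0,-0.95],[0,0,0],0.6],
    [[0,0,-0.95],[0,0,0],0.7],
    [[0,0,-0.95],[0,0,0],0.7],
  ],
)

```text
time: 28.15
ee_pos: [0.5395, -0.1762, 0.2025]
tcp_rot: [-179.9, 0.1, -172.6]
wrist_force: [0.3, -0.1, -0.6]
opening: 0.0601
grasp_force: 0.0
```

```bash
python3 -c "
from h import *
f();go(.604,-.0922,.16,187.4)"
```

```text
t 28.15 hx 0.51 hy -0.25 mm z 0.2025 Fx 0.25 Fy -0.11 Fz -0.62
pos [ 0.5395 -0.1762  0.2025] [-179.9263    0.0922 -172.5986] t 28.15 F [ 0.2569 -0.0726 -0.6166] op 0.060084557038924825 g 0.0
shift [-0.7468  0.7504  0.4249] turn [-0.0025  0.0031  0.    ]
```

Request:
apply_moves(
  rows=[
    [[-0.25,0.25,0],[0,0,0],0.7],
    [[-0.5,0.5,0],[0,0,0],0.7],
    [[-0.75,0.75,0],[0,0,0],0.7],
    [[-0.75,0.75,0],[0,0,0],0.7],
  ],
)

```text
time: 28.55
ee_pos: [0.6051, -0.0891, 0.1994]
tcp_rot: [179.9, -0.1, -172.4]
wrist_force: [-0.5, -0.4, 0.1]
opening: 0.0598
grasp_force: 0.0
```

```bash
python3 -c "
from h import *
go(.604,-.0922,.1595,187.4)
import cv2
p,d=imaging.camera('scene');cv2.imwrite('pics/s4.png',cv2.resize(p[185:285,225:325,::-1],None,fx=5.8,fy=5.8,interpolation=cv2.INTER_CUBIC))"
```

```text
pos [ 0.6051 -0.0891  0.1994] [ 179.9496   -0.1062 -172.4166] t 28.55 F [-0.4973 -0.3583  0.119 ] op 0.059763682912372454 g 0.0
shift [ 0.0146 -0.0299  0.3989] turn [ 0.0017 -0.0035  0.0061]
```

View pics/s4.png

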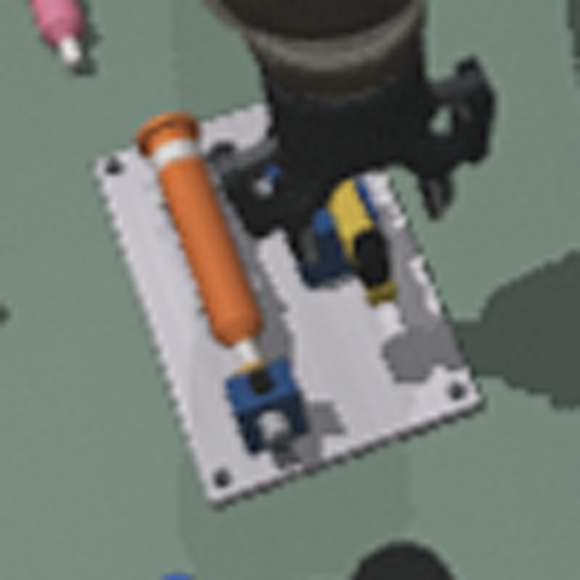

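The barrel lies straight and the brass cup, around (252,367), is pressed close to the block. The knob at (372,258) is under the gripper. Descending on it.

Request:
apply_moves(
  rows=[
    [[0,0,0],[0,0,0],0.7],
    [[0,0,0.1],[0,0,0],0.7],
    [[0,0,0.1],[0,0,0],0.7],
  ],
)

```text
time: 28.9
ee_pos: [0.6029, -0.0928, 0.1893]
tcp_rot: [180.0, -0.1, -172.7]
wrist_force: [-0.9, -0.1, -0.0]
opening: 0.0595
grasp_force: 0.0
```

```bash
python3 -c "
from h import *
go(.604,-.0922,.1595,187.4)"
```

```text
pos [ 0.6029 -0.0928  0.1893] [ 179.9932   -0.1444 -172.6682] t 28.9 F [-0.8584 -0.1395 -0.0221] op 0.05952468498033448 g 0.0
shift [-0.0124  0.0045  0.2983] turn [ 0.0002 -0.0048 -0.0023]
```

Request:
apply_moves(
  rows=[
    [[-0.01,0.005,0.1],[0,0,0],0.7],
    [[-0.01,0.005,0.2],[0,0,0],0.7],
    [[-0.01,0.005,0.26],[0,0,0],0.7],
    [[-0.01,0.005,0.3],[0,0,0],0.7],
    [[-0.01,0.005,0.3],[0,0,0],0.5],
    [[-0.01,0.005,0.3],[0,0,0],0.35],
    [[-0.01,0.005,0.3],[0,0,0],0.1],
    [[-0.01,0.005,0.3],[0,0,0],0.1],
    [[-0.01,0.005,0.3],[0,0,0],0.1],
    [[-0.01,0.005,0.3],[0,0,0],0.1],
    [[-0.01,0.005,0.3],[0,0,0],0.1],
  ],
  force=40,
)

```text
time: 30.0
ee_pos: [0.605, -0.0914, 0.1616]
tcp_rot: [-180.0, 0.0, -172.6]
wrist_force: [0.6, 0.6, 5.3]
opening: 0.0186
grasp_force: 39.2
```

Request:
apply_moves(
  rows=[
    [[0,0,-0.03],[0,0,0],0.1],
    [[0,0,-0.06],[0,0,0],0.1],
    [[0,0,-0.09],[0,0,0],0.1],
    [[0,0,-0.1],[0,0,0],0.1],
    [[0,0,-0.1],[0,0,0],0.1],
  ],
)

```text
time: 30.5
ee_pos: [0.6047, -0.0914, 0.1708]
tcp_rot: [-180.0, -0.1, -172.6]
wrist_force: [3.7, 0.2, -9.5]
opening: 0.0185
grasp_force: 39.3
```

```bash
python3 -c "
from h import *
go(.604,-.0922,.17,187.4);f()"
```

```text
pos [ 0.6047 -0.0914  0.1708] [-179.9963   -0.0584 -172.5968] t 30.5 F [ 3.6571  0.1688 -9.4628] op 0.01849234696844602 g 39.28362965583801
shift [ 0.0077 -0.0075  0.0077] turn [-0.0001 -0.0019  0.0001]
t 30.50 hx 76.02 hy 75.48 mm z 0.1708 Fx 3.65 Fy -0.30 Fz -9.46
```

Request:
apply_moves(
  rows=[
    [[0.003,-0.065,0],[0,0,0.167],0.1],
    [[0.011,-0.13,0],[0,0,0.333],0.1],
    [[0.026,-0.194,0],[0,0,0.5],0.1],
    [[0.045,-0.257,0],[0,0,0.667],0.1],
    [[0.07,-0.317,0],[0,0,0.833],0.1],
    [[0.1,-0.375,0],[0,0,1],0.1],
    [[0.1,-0.375,0],[0,0,1],0.1],
  ],
)

```text
time: 31.2
ee_pos: [0.5995, -0.1306, 0.1709]
tcp_rot: [-180.0, -0.0, 157.3]
wrist_force: [4.6, -0.2, -10.0]
opening: 0.0188
grasp_force: 39.3
```

Request:
apply_moves(
  rows=[
    [[0.003,-0.065,0],[0,0,0.167],0.1],
    [[0.011,-0.13,0],[0,0,0.333],0.1],
    [[0.026,-0.194,0],[0,0,0.5],0.1],
    [[0.045,-0.257,0],[0,0,0.667],0.1],
    [[0.07,-0.317,0],[0,0,0.833],0.1],
    [[0.1,-0.375,0],[0,0,1],0.1],
    [[0.1,-0.375,0],[0,0,1],0.1],
  ],
)

```text
time: 31.9
ee_pos: [0.5758, -0.1613, 0.1711]
tcp_rot: [-179.9, 0.1, 127.3]
wrist_force: [4.4, -4.6, -10.0]
opening: 0.0186
grasp_force: 39.4
```

Request:
apply_moves(
  rows=[
    [[0.003,-0.065,0],[0,0,0.167],0.1],
    [[0.011,-0.13,0],[0,0,0.333],0.1],
    [[0.026,-0.194,0],[0,0,0.5],0.1],
    [[0.045,-0.257,0],[0,0,0.667],0.1],
    [[0.07,-0.317,0],[0,0,0.833],0.1],
    [[0.1,-0.375,0],[0,0,1],0.1],
    [[0.1,-0.375,0],[0,0,1],0.1],
  ],
)

```text
time: 32.6
ee_pos: [0.5395, -0.1762, 0.1712]
tcp_rot: [-179.9, 0.1, 97.3]
wrist_force: [2.3, -6.0, -10.8]
opening: 0.0187
grasp_force: 39.4
```

```bash
python3 -c "
from h import *
go(.5392,-.1761,.17,97.4);f()"
```

```text
pos [ 0.5395 -0.1762  0.1712] [-179.9256    0.12     97.33  ] t 32.6 F [  2.3134  -5.9839 -10.7549] op 0.018669247788907918 g 39.39691185951233
shift [ 0.0015 -0.0025  0.0119] turn [-0.0025  0.004  -0.0023]
t 32.60 hx 0.44 hy -0.27 mm z 0.1712 Fx 1.52 Fy -6.23 Fz -10.75
```

Request:
apply_moves(
  rows=[
    [[-0.007,0,0.015],[0,0,0],0.1],
    [[-0.007,0,0.03],[0,0,0],0.1],
    [[-0.007,0,0.045],[0,0,0],0.1],
    [[-0.007,0,0.06],[0,0,0],0.1],
    [[-0.007,0,0.075],[0,0,0],0.1],
    [[-0.007,0,0.085],[0,0,0],0.1],
    [[-0.007,0,0.095],[0,0,0],0.1],
    [[-0.007,0,0.105],[0,0,0],0.1],
    [[-0.007,0,0.115],[0,0,0],0.1],
    [[-0.007,0,0.115],[0,0,0],0.1],
  ],
)

```text
time: 33.6
ee_pos: [0.5402, -0.1763, 0.1595]
tcp_rot: [-180.0, 0.0, 97.4]
wrist_force: [0.6, -4.3, -8.9]
opening: 0.0186
grasp_force: 39.5
```

```bash
python3 -c "
from h import *
f()"
```

```text
t 33.60 hx 1.15 hy -0.45 mm z 0.1595 Fx 0.03 Fy -4.39 Fz -8.86
```

Request:
apply_moves(
  rows=[
    [[0,0,0.005],[0,0,0],0.1],
    [[0,0,0.01],[0,0,0],0.1],
    [[0,0,0.015],[0,0,0],0.1],
    [[0,0,0.02],[0,0,0],0.1],
    [[0,0,0.02],[0,0,0],0.1],
  ],
)

```text
time: 34.1
ee_pos: [0.5402, -0.1763, 0.1576]
tcp_rot: [-180.0, 0.0, 97.4]
wrist_force: [0.1, -5.8, -8.6]
opening: 0.0186
grasp_force: 39.5
```

Request:
apply_moves(
  rows=[
    [[0,0,0.005],[0,0,0],0.1],
    [[0,0,0.01],[0,0,0],0.1],
    [[0,0,0.01],[0,0,0],0.1],
    [[0,0,0.01],[0,0,0],0.1],
  ],
)

```text
time: 34.5
ee_pos: [0.5402, -0.1763, 0.1567]
tcp_rot: [-180.0, 0.0, 97.4]
wrist_force: [0.3, -4.6, -8.6]
opening: 0.0185
grasp_force: 39.6
```

Request:
apply_moves(
  rows=[
    [[0,0,0.005],[0,0,0],0.1],
    [[0,0,0.01],[0,0,0],0.1],
    [[0,0,0.01],[0,0,0],0.1],
    [[0,0,0.01],[0,0,0],0.1],
  ],
)

```text
time: 34.9
ee_pos: [0.5403, -0.1763, 0.1564]
tcp_rot: [180.0, 0.0, 97.4]
wrist_force: [-3.4, -4.8, -1.0]
opening: 0.0186
grasp_force: 40.3
```

Request:
apply_moves(
  rows=[
    [[0,0,0.002],[0,0,0],0.1],
    [[0,0,0.002],[0,0,0],0.3],
    [[0,0,0.002],[0,0,0],0.5],
    [[0,0,0.002],[0,0,0],0.6],
    [[0,0,0.002],[0,0,0],0.6],
    [[0,0,0.002],[0,0,0],0.6],
  ],
)

```text
time: 35.5
ee_pos: [0.5404, -0.1761, 0.1555]
tcp_rot: [-180.0, 0.0, 97.4]
wrist_force: [0.5, -0.2, 0.6]
opening: 0.0511
grasp_force: 0.0
```

Request:
apply_moves(
  rows=[
    [[0,0,-0.05],[0,0,0],0.6],
    [[0,0,-0.2],[0,0,0],0.6],
    [[0,0,-0.5],[0,0,0],0.6],
    [[0,0,-0.9],[0,0,0],0.6],
    [[0,0,-0.9],[0,0,0],0.6],
  ],
)

```text
time: 36.0
ee_pos: [0.5416, -0.1766, 0.2525]
tcp_rot: [179.6, 0.2, 97.4]
wrist_force: [0.8, 0.2, 0.2]
opening: 0.0511
grasp_force: 0.0
```

Request:
apply_moves(
  rows=[
    [[-0.2,-0.3,-0.1],[0,0,0],0.6],
    [[-0.5,-0.6,-0.2],[0,0,0],0.6],
    [[-0.9,-0.9,-0.3],[0,0,0],0.6],
    [[-0.9,-0.9,-0.3],[0,0,0],0.6],
    [[-0.9,-0.9,-0.3],[0,0,0],0.6],
  ],
)

```text
time: 36.5
ee_pos: [0.4622, -0.278, 0.2767]
tcp_rot: [179.9, 0.1, 97.3]
wrist_force: [0.5, 0.8, -0.6]
opening: 0.0512
grasp_force: 0.0
```

```bash
python3 -c "
from h import *
f()
import cv2
p,d=imaging.camera('top');q,_=imaging.camera('scene')
a=cv2.resize(p[155:255,345:420,::-1],(400,533),interpolation=cv2.INTER_CUBIC);b=cv2.resize(q[195:285,235:305,::-1],(400,533),interpolation=cv2.INTER_CUBIC)
cv2.imwrite('pics/f.png',np.hstack([a,b]))"
```

```text
t 36.50 hx -89.34 hy -91.27 mm z 0.2767 Fx 0.54 Fy 0.70 Fz -0.62
```

View pics/f.png

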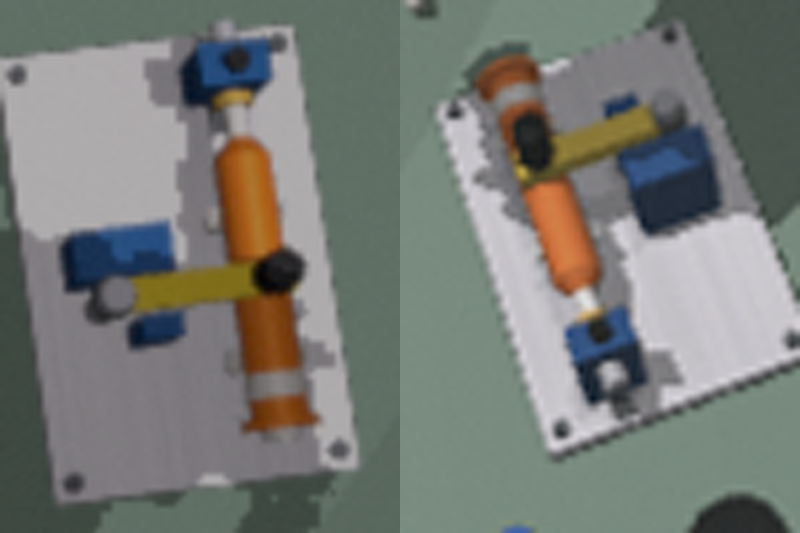

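The barrel is straight in the saddles with the nozzle in the pressed cup. The bar lies across it at left-panel (205,285), in its notch, and the gripper is clear.

```bash
python3 -c "
from workcell import bot
print(bot.job_done())"
```

```text
the job is handed in; nothing more can be done
None
```

I loaded the amber barrel with its nozzle pressing the cup fully home (about 5 N), eased the clamp bar down into its notch on it, and handed the job in at 36.5 s; hand-in gave no verdict.

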